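# Clear the marble slab in the chocolate shop

## Robot

A 6-joint arm with a two-finger parallel gripper is mounted at the origin on the work surface. World frame = base frame: x ahead of the robot, y to its left, z up, the work surface at z = 0. Lengths are in mm, angles in rad, forces in N, time in s.
With the tool pointing down it reaches from about 325 to 900 mm from the base axis. Payload 6.1 kg.
Tool frame: the origin (TCP) lies at the very end of the fingers, on their centre line; the grasp point (between the pads) lies 19 mm behind it; z points along the fingers, y is the line along which they close (so a half turn about z gives the same grasp; the last joint's range is limited). The gripper opens to 85 mm and grips with 20 to 120 N. Pads are 22 mm wide; open, the fingers measure 114 mm over their backs; the gripper's body (76 mm by 85 mm) begins 54 mm behind the grasp point. The pads swing forward as they close: fully open they stand 13 mm farther back than shut.
Start: joints at [-1.263, 0.22, 1.526, -0, 1.395, -0.126], TCP at [262.693, -567.105, 231.3] pointing down, gripper open.
Joint ranges: [-2.98, 2.98], [-0.91, 2.08], [0.09, 2.57], [-1.24, 4.39], [0.2, 2.65], [-2.68, 2.68]. Speed limits (rad/s): [2.57, 2.57, 3.01, 3.14, 3.14, 3.14].

## Interface

Orientations are given as a unit quaternion [w, x, y, z].
In Python, from workcell import observe, get_image, get_calibration, ticket gives the robot as it stands.
- The arm moves only by the shell command python3 -m jog 'ROWS' [FORCE]. ROWS is JSON, a list of rows, each an object with "gripper": the opening, from -1 (shut) to 1 (fully open); "dp": the shift along the tool's x, y, z in units of 40 mm (1.0 is 40 mm), a list of three; "twist": the turn, a rotation vector about the tool's x, y, z in units of 0.12 rad (1.0 is 0.12 rad), a list of three. A call has 1 to 12 rows; each row shifts and turns the commanded pose from where the row before left it, along the tool's axes as they then stand; what a row does not reach is not made up. A row lasts 1/8 s, in which the tool goes at most 62.5 mm and 10.7 degrees, less where a joint would pass 70% of its speed; a pose out of reach is approached as far as the arm can. A call with a number of a shift or a turn outside -1 to 1 is refused whole. A call with a gripper value outside its range is refused whole. The fingers move at their own pace and stop on an object; FORCE is the grip in N (left out, the last holds). Time passes only in rows, so rows that do not move let the fingers close. It gives the time, the measured TCP pose, the force, the opening and the grip force at its end, in the units of the state.
- observe(): the state, without advancing time (a new reading comes with each control period).
- get_image(name): name is "scene" or "top"; returns the picture (420x560x3 uint8, blue, green, red); there is no depth.
- get_calibration(name): a dict with "fx", "fy", "cx", "cy" (pixels), "xyz" and "orientation" of the camera in the world. Camera axes: x right, y down, z forward; pixel columns grow to the right and rows downward; lengths in mm; the calibration is good to about 2 mm. A picture is of the moment at which its call begins. get_calibration takes no time and is no camera call.
- ticket.hand_in(): hands the job in; it is judged then, once.
The state is a dict: "clock": time; "joint_positions": joint angles; "joint_vel": joint speeds; "joint_efforts": joint torques, N m; "tcp_pos": TCP position; "orientation": TCP orientation; "wrist_force": force on the tool from outside, world axes, zero at the start; "wrist_torque": the same for the moment, N m; "width": finger opening in mm; "grip_force": force on a finger pad.
Only numpy, scipy, OpenCV 4.12 (cv2) and the standard library are available. Lean on these libraries where they do the work, as an engineer would, in place of code of your own. Each camera call takes 0.05 s, during which the arm holds its last target. There are 200 camera calls.

## Task

Clear the marble slab: first move the price sign from the slab to the empty display tray and leave it standing there, then lift every round praline over to the same tray and set it down upright, gripping and lowering it gently (no hard squeeze, no drop) so that no thin shell cracks. After that take the scraper from its rest, sweep all the chocolate offcuts along the slab and over its edge into the scrap bin with it (do not pick offcuts up), and stand the scraper back upright in its rest. Leave the jars and the gift box alone.

Things in the scene. Friction and masses are not known exactly. Their poses are not given: they have to be found in the camera images.
- station: fixed clearing station; origin on the counter under it. Marble slab 210 mm (x) by 330 mm (own y -110 to +220 mm), top 60 mm above the counter. Wooden walls 15 mm higher than the marble run along its long sides, inner faces at x = -95 and +95 mm, 10 mm thick. Short ends are open; at the -y end the marble stops at a straight edge (y = -110 mm) with the open steel scrap bin below
- slab_mid (a point): centre of the marble slab's top surface, axes as the station's
- slab_edge (a point): middle of the marble's edge over the scrap bin, at the marble's height; the bin lies on its -y side
- bin_floor (a point): middle of the scrap bin's floor, 55 mm below the marble; inside, the bin is 190 mm (x) by 100 mm (y, from +50 mm, below the slab's edge, to -50 mm). Its side walls are as high as the slab's walls, its far (-y) wall is 5 mm lower than the marble
- tray: fixed aluminium display tray 220 mm (x) by 180 mm (y), wall 4 mm thick and 14 mm high, inner floor 4 mm above the counter; origin at the centre of its underside. Lies on one side of the station (which side varies), starts empty
- rest: fixed low wooden rest tray for the scraper, 170 mm (x) by 90 mm (y), walls 4 mm thick and 12 mm high, inner floor 4 mm above the counter; origin at the centre of its underside. Lies on the other side of the station
- scraper: loose counter scraper, 140 g, standing upright on its broad edge in the rest: a white blade block 120 mm (x) by 24 mm (y, the pushing direction) and 40 mm high, with a wooden grip on top 80 mm (x) by 22 mm (y), from 40 to 74 mm high. Origin: centre of the blade's underside. Grip it from above across y
- sign: blank little price sign, 80 g, on the slab: a black foot 50 x 50 x 8 mm carrying an upright slate board 60 mm (x) by 8 mm thick (y), its top 68 mm above the underside. Origin: centre of the foot's underside. Grip the board from above across y
- praline0: round filled praline, a drum 36 mm across and 24 mm tall with a low dome and nuts on top (33 mm in all), 22 g, on the slab at the start; three or four are present, an absent one reads None. Origin: centre of its underside. Its shell cracks if the fingers bear on it with over 70 N in all (a grip of 20 to 30 N per finger is safe), if pressed on the tray with over 30 N, or if dropped over 20 mm
- praline1: round filled praline, a drum 36 mm across and 24 mm tall with a low dome and nuts on top (33 mm in all), 22 g, on the slab at the start; three or four are present, an absent one reads None. Origin: centre of its underside. Its shell cracks if the fingers bear on it with over 70 N in all (a grip of 20 to 30 N per finger is safe), if pressed on the tray with over 30 N, or if dropped over 20 mm
- praline2: round filled praline, a drum 36 mm across and 24 mm tall with a low dome and nuts on top (33 mm in all), 22 g, on the slab at the start; three or four are present, an absent one reads None. Origin: centre of its underside. Its shell cracks if the fingers bear on it with over 70 N in all (a grip of 20 to 30 N per finger is safe), if pressed on the tray with over 30 N, or if dropped over 20 mm
- praline3: round filled praline, a drum 36 mm across and 24 mm tall with a low dome and nuts on top (33 mm in all), 22 g, on the slab at the start; three or four are present, an absent one reads None. Origin: centre of its underside. Its shell cracks if the fingers bear on it with over 70 N in all (a grip of 20 to 30 N per finger is safe), if pressed on the tray with over 30 N, or if dropped over 20 mm
- chunk0: an angular dark chocolate offcut, a solid chunk 32 x 24 x 22 mm high, 22 g. Origin: middle of its underside as it lies at the start. There are two to four offcuts; an absent one reads None. Lies on the marble slab at the start
- chunk1: an angular dark chocolate offcut, a solid chunk 28 x 26 x 24 mm high with an L outline, 22 g. Origin: middle of its underside as it lies at the start. There are two to four offcuts; an absent one reads None. Lies on the marble slab at the start
- chunk2: an angular dark chocolate offcut, a solid chunk 26 x 26 x 20 mm high, 22 g. Origin: middle of its underside as it lies at the start. There are two to four offcuts; an absent one reads None. Lies on the marble slab at the start
- chunk3: an angular dark chocolate offcut, a solid chunk 34 x 18 mm, 20 mm high with a 6 mm raised part, 22 g. Origin: middle of its underside as it lies at the start. There are two to four offcuts; an absent one reads None. Lies on the marble slab at the start
- jar_big: bystander: jar with a metal lid, 80 mm across, 110 mm tall; origin under its centre
- gift_box: bystander: gift box 94 x 124 x 54 mm; origin under its centre
- jar_small: bystander: small jar 56 mm across, 65 mm tall; origin under its centre

How it is judged (in metres and radians):
On the way, in this order (a step that is already met when the one before it is completed fails the run):
1. the price sign stands upright on the display tray, released (x of sign in the frame of tray between -0.1 and 0.1 m and y of sign in the frame of tray between -0.08 and 0.08 m and z of sign in the frame of tray between -0.002 and 0.015 m and angle between sign's own z axis and vertical below 0.15 rad and contact force between sign and the fingers below 0.1 N and linear speed of sign below 0.02 m/s), for 0.2 s.
2. every praline stands upright on the display tray, released, the sign still standing there (all of step 1 and x of praline0 in the frame of tray between -0.1 and 0.1 m and y of praline0 in the frame of tray between -0.08 and 0.08 m and z of praline0 in the frame of tray between -0.002 and 0.015 m and angle between each of praline0, praline1, praline2, praline3's own z axis and vertical below 0.15 rad and contact force between each of praline0, praline1, praline2, praline3 and the fingers below 0.1 N and linear speed of each of praline0, praline1, praline2, praline3 below 0.02 m/s and x of praline1 in the frame of tray between -0.1 and 0.1 m and y of praline1 in the frame of tray between -0.08 and 0.08 m and z of praline1 in the frame of tray between -0.002 and 0.015 m and x of praline2 in the frame of tray between -0.1 and 0.1 m and y of praline2 in the frame of tray between -0.08 and 0.08 m and z of praline2 in the frame of tray between -0.002 and 0.015 m and x of praline3 in the frame of tray between -0.1 and 0.1 m and y of praline3 in the frame of tray between -0.08 and 0.08 m and z of praline3 in the frame of tray between -0.002 and 0.015 m), for 0.2 s.
3. the scraper has been taken from its rest and is held over the station (contact force between scraper and the fingers above 2 N and z of scraper in the frame of rest above 0.04 m and horizontal distance between scraper and slab_mid below 0.26 m), for 0.1 s.
4. every offcut lies in the scrap bin, the scraper still in the gripper (x of chunk0 in the frame of bin_floor between -0.095 and 0.095 m and y of chunk0 in the frame of bin_floor between -0.05 and 0.05 m and z of chunk0 in the frame of bin_floor between -0.01 and 0.048 m and x of chunk1 in the frame of bin_floor between -0.095 and 0.095 m and y of chunk1 in the frame of bin_floor between -0.05 and 0.05 m and z of chunk1 in the frame of bin_floor between -0.01 and 0.048 m and x of chunk2 in the frame of bin_floor between -0.095 and 0.095 m and y of chunk2 in the frame of bin_floor between -0.05 and 0.05 m and z of chunk2 in the frame of bin_floor between -0.01 and 0.048 m and x of chunk3 in the frame of bin_floor between -0.095 and 0.095 m and y of chunk3 in the frame of bin_floor between -0.05 and 0.05 m and z of chunk3 in the frame of bin_floor between -0.01 and 0.048 m and contact force between scraper and the fingers above 2 N), for 0.1 s.
At the end, for the whole second after the job is handed in: Sign and all pralines upright (0.15 rad) and still on the tray floor; all offcuts in the scrap bin, origins 7 mm or more below the marble; scraper upright (0.1 rad) in its rest, within 40 mm of its centre along each axis; all released (all of step 2 and x of chunk0 in the frame of bin_floor between -0.095 and 0.095 m and y of chunk0 in the frame of bin_floor between -0.05 and 0.05 m and z of chunk0 in the frame of bin_floor between -0.01 and 0.048 m and x of chunk1 in the frame of bin_floor between -0.095 and 0.095 m and y of chunk1 in the frame of bin_floor between -0.05 and 0.05 m and z of chunk1 in the frame of bin_floor between -0.01 and 0.048 m and x of chunk2 in the frame of bin_floor between -0.095 and 0.095 m and y of chunk2 in the frame of bin_floor between -0.05 and 0.05 m and z of chunk2 in the frame of bin_floor between -0.01 and 0.048 m and x of chunk3 in the frame of bin_floor between -0.095 and 0.095 m and y of chunk3 in the frame of bin_floor between -0.05 and 0.05 m and z of chunk3 in the frame of bin_floor between -0.01 and 0.048 m and linear speed of each of chunk0, chunk1, chunk2, chunk3, scraper below 0.02 m/s and x of scraper in the frame of rest between -0.04 and 0.04 m and y of scraper in the frame of rest between -0.04 and 0.04 m and z of scraper in the frame of rest between -0.002 and 0.012 m and angle between scraper's own z axis and vertical below 0.1 rad); the robot touches nothing.
It fails at once if a praline squeezed by the fingers with more than 70 N in all (contact force between any of praline0, praline1, praline2, praline3 and the fingers above 70 N).
It fails at once if a praline pressed on the tray with more than 30 N (contact force between any of praline0, praline1, praline2, praline3 and tray above 30 N).
It fails at once if a praline dropped on to the tray from more than about 20 mm (faster than 0.5 m/s just above the tray) ((horizontal distance between praline0 and tray below 0.13 m and z of praline0 in the frame of tray between 0.012 and 0.06 m and linear speed of praline0 above 0.5 m/s) or (horizontal distance between praline1 and tray below 0.13 m and z of praline1 in the frame of tray between 0.012 and 0.06 m and linear speed of praline1 above 0.5 m/s) or (horizontal distance between praline2 and tray below 0.13 m and z of praline2 in the frame of tray between 0.012 and 0.06 m and linear speed of praline2 above 0.5 m/s) or (horizontal distance between praline3 and tray below 0.13 m and z of praline3 in the frame of tray between 0.012 and 0.06 m and linear speed of praline3 above 0.5 m/s)).
It fails at once if an offcut lifted more than 45 mm above the marble instead of swept (z of any of chunk0, chunk1, chunk2, chunk3 in the frame of slab_mid above 0.045 m).
It fails at once if a jar or the gift box moved by more than 20 mm (distance of any of jar_big, gift_box, jar_small from where it was at the start of the episode above 0.02 m).
Of praline0, praline1, praline2, praline3 only 3 to 4 are there at a start; the rules pass over those that are not, and their reading is None.
Of chunk0, chunk1, chunk2, chunk3 only 2 to 4 are there at a start; the rules pass over those that are not, and their reading is None.
At some moment in a run one of praline0, praline1, praline2, praline3, chunk0, chunk1, chunk2, chunk3 may be knocked a few centimetres aside while the robot is not near it.
It also fails if it takes over 210 s, if anything falls off the work surface, if the arm or the gripper's body presses on something with over 40 N, if the wrist force passes 120 N, or if a joint passes its speed limit or range.

## Working session

There is one attempt and no reset: what is moved stays moved. The work goes in short steps, Python scripts to look and compute and a shell command to move; the robot and the scene stay as the last step left them, time stands still between calls to the robot, and variables do not carry over. Pictures are saved under pics/ and viewed, at most 14 in all, crops included, and the job is handed in when it is done.

```bash
ls; mkdir -p pics; python3 - <<'E'
from workcell import *
import cv2
for n in("scene","top"):
    cv2.imwrite(f"pics/{n}0.png",get_image(n)); print(n,get_calibration(n))
print(observe())
E
```

```text
pics
scene {'fx': 441.34552483997606, 'fy': 441.34552483997606, 'cx': 278.76162277191855, 'cy': 201.96865573200742, 'xyz': array([1155.47477756,  538.26496685, 1072.8765363 ]), 'orientation': array([-0.11913891,  0.36181517,  0.87533954, -0.29778581])}
top {'fx': 479.6023414743924, 'fy': 479.6023414743924, 'cx': 282.79683670634773, 'cy': 209.9791846835303, 'xyz': array([ 558.8793692 ,  -12.91390703, 1141.4400138 ]), 'orientation': array([ 0.01776201, -0.70114553,  0.71251119, -0.02018054])}
{'clock': 0.1, 'joint_positions': array([-1.26308559e+00,  2.21192580e-01,  1.52751945e+00,  1.53935017e-06,
        1.39468787e+00, -1.26081500e-01]), 'joint_vel': array([-4.26470256e-04, -2.69278436e-03, -2.39192213e-03, -9.27275534e-04,
        9.97285028e-04, -2.21451135e-06]), 'joint_efforts': array([ 7.69518083e-04, -4.98240995e+01, -3.90547156e+01, -3.17777758e-04,
        5.69008465e-03, -3.24080611e-05]), 'tcp_pos': array([ 262.53513742, -566.57592077,  230.26852058]), 'orientation': array([-8.99963591e-04,  9.76569737e-01,  2.15199284e-01, -8.11944919e-05]), 'wrist_force': array([-0.29596751,  0.26977974,  0.13128429]), 'wrist_torque': array([ 0.01830651,  0.00296451, -0.01750117]), 'grip_force': 0.0, 'width': 85.43434724369807}
```

View pics/top0.png

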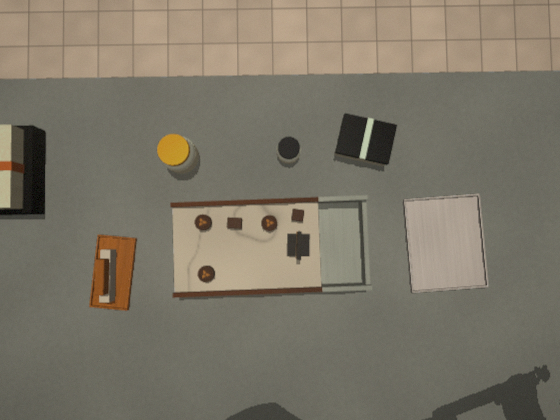

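View pics/scene0.png

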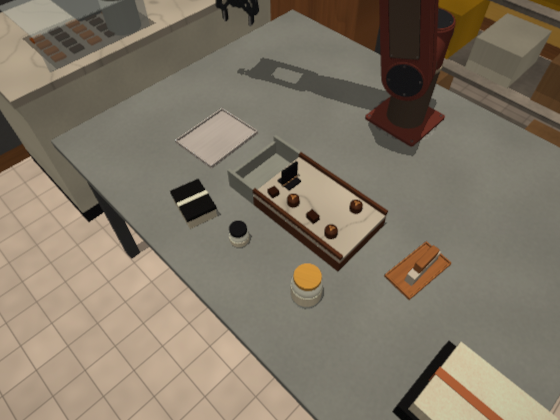

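The top view shows the slab at px (172–320, 200–297), with the bin to its right at (320–370). The tray is at (405–487, 196–292) and the rest, with the scraper, at (92–136, 236–310). There are 3 pralines near (203,222), (269,223), (206,273), two offcuts near (235,223), (297,215), and the sign at (298,245). Next I'll take enlarged crops.

```bash
cat > h.py <<'E'
import numpy as np, cv2
from scipy.spatial.transform import Rotation as R
from workcell import *
def rot(q): return R.from_quat([q[1],q[2],q[3],q[0]])
def world(n,u,v,z):
    c=get_calibration(n); d=rot(c["orientation"]).apply([(u-c["cx"])/c["fx"],(v-c["cy"])/c["fy"],1])
    p=np.array(c["xyz"]); return p+d*(z-p[2])/d[2]
def pix(n,p):
    c=get_calibration(n); q=rot(c["orientation"]).inv().apply(np.array(p)-c["xyz"]); return q[0]/q[2]*c["fx"]+c["cx"],q[1]/q[2]*c["fy"]+c["cy"]
def delta(target,yaw):
    # tool-axis shift (units of 40mm) to reach TCP target with tool down, y axis at world angle yaw (mod pi)
    s=observe(); r=rot(s["orientation"]); m=r.as_matrix()
    d=m.T@(np.array(target)-s["tcp_pos"])/40
    a=np.arctan2(m[1,1],m[0,1]); t=-((yaw-a+np.pi/2)%np.pi-np.pi/2)/0.12  # tool z down
    # world-frame error
    print("tcp",s["tcp_pos"].round(1),"yaw",round(a,3),"tool-frame dp now",d.round(2),"twist z units",round(t,2),"j6",s["joint_positions"][5].round(2),"zaxis",m[:,2].round(3))
E
python3 - <<'E'
from h import *
i=cv2.imread("pics/top0.png")
cv2.imwrite("pics/c1.png",cv2.resize(i[188:303,165:375],None,fx=3.8,fy=3.8,interpolation=cv2.INTER_CUBIC)[:600,:798])
a=cv2.resize(i[190:300,395:495],None,fx=4,fy=4,interpolation=cv2.INTER_CUBIC);b=cv2.resize(i[225:335,80:180],None,fx=4,fy=4,interpolation=cv2.INTER_CUBIC)
cv2.imwrite("pics/c2.png",np.hstack([b,a]))
for u,v,z in [(172,203,75),(318,198,75),(322,292,75),(173,297,75),(405,198,14),(480,195,14),(487,288,14),(412,292,14)]: print(u,v,world("top",u,v,z).round(0))
E
```

```text
172 203 [636. 229.  75.]
318 198 [642. -96.  75.]
322 292 [ 433. -101.   75.]
173 297 [428. 228.  75.]
405 198 [ 643. -306.   14.]
480 195 [ 647. -483.   14.]
487 288 [ 429. -491.   14.]
412 292 [ 423. -316.   14.]
```

View pics/c1.png

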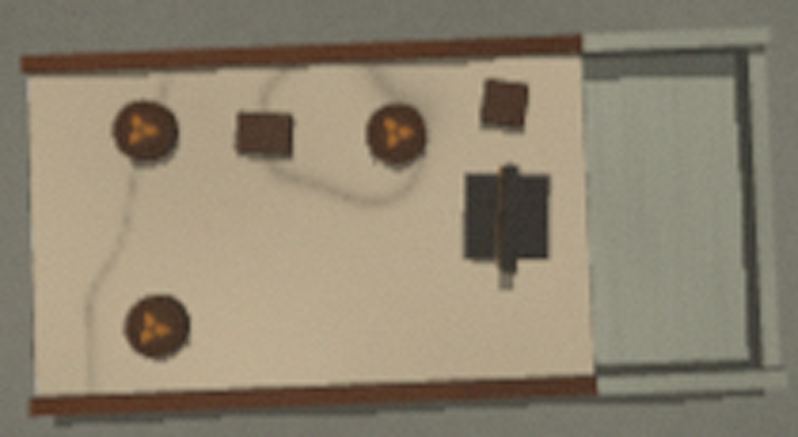

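View pics/c2.png

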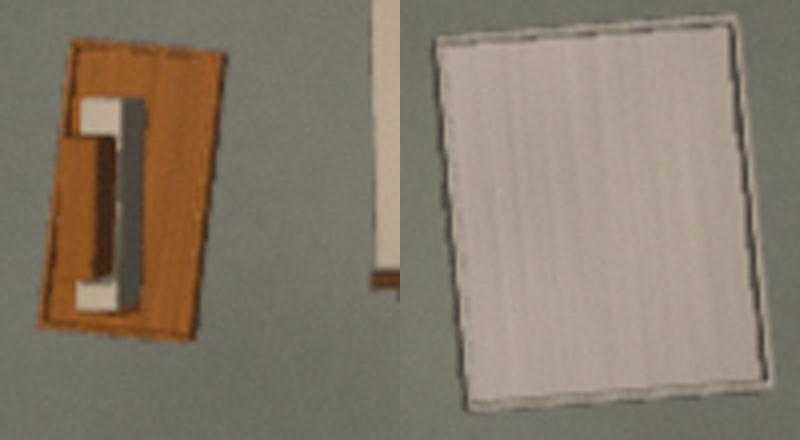

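The crops show these features:

| Object | Crop px |
|---|---|
| Pralines | (145,131), (396,135), (157,326) |
| Offcuts | (264,134), (505,105) |
| Sign foot | (507,217) |
| Sign board top | (508,219) |
| Scraper grip top | centre ≈ (76,207), nearly vertical in the image |

```bash
python3 - <<'E'
from h import *
def A(U,V,z): return world("top",(U+.5)/3.8-.5+165,(V+.5)/3.8-.5+188,z)
def B(U,V,z): return world("top",(U+.5)/4-.5+80,(V+.5)/4-.5+225,z)
def C(U,V,z): return world("top",(U-400+.5)/4-.5+395,(V+.5)/4-.5+190,z)
def show(n,ps):
    ps=np.array(ps)[:,:2]; print(n,ps.round(1).tolist(),"mean",ps.mean(0).round(1)); return ps
w=show("walls TL TR BR BL",[A(22,57,75),A(583,36,75),A(597,392,75),A(32,414,75)])
d=w[1]-w[0]+w[2]-w[3]; print("dir",np.degrees(np.arctan2(d[1],d[0])), np.linalg.norm(w-np.roll(w,1,0),axis=1))
c=show("slab edge",[A(583,54,60),A(597,377,60)])
for n,p in dict(p1=(145,131,84),p2=(396,135,84),p3=(157,326,84),c1=(264,134,81),c2=(505,105,81),foot=(507,217,68),btop=(508,219,128),bt1=(509,167,128),bt2=(507,272,128)).items(): print(n,A(*p).round(1))
r=show("rest",[B(70,38,12),B(228,52,12),B(193,340,12),B(38,326,12)]); d=r[1]-r[0]+r[2]-r[3]; print(np.degrees(np.arctan2(d[1],d[0])), np.linalg.norm(r-np.roll(r,1,0),axis=1))
r=show("tray",[C(433,38,14),C(738,14,14),C(772,385,14),C(468,410,14)]); d=r[1]-r[0]+r[2]-r[3]; print(np.degrees(np.arctan2(d[1],d[0])), np.linalg.norm(r-np.roll(r,1,0),axis=1))
show("grip",[B(62,137,74),B(98,137,74),B(93,279,74),B(54,279,74)])
show("blade",[B(81,97,40),B(123,98,40),B(120,312,40),B(75,312,40)])
E
```

```text
walls TL TR BR BL [[636.5, 232.9], [643.6, -96.1], [436.1, -100.1], [428.9, 227.9]] mean [536.3  66.2]
dir -88.74808272604172 [207.69001655 329.14494204 207.51951077 328.06313497]
slab edge [[634.1, -97.1], [443.2, -101.5]] mean [538.6 -99.3]
p1 [591.7 159.7  84. ]
p2 [587.1  14.2  84. ]
p3 [479.1 153.6  84. ]
c1 [588.9  91.1  81. ]
c2 [603.6 -49.4  81. ]
foot [538.3 -49.9  68. ]
btop [538.3 -48.3 128. ]
bt1 [567.1 -49.4 128. ]
bt2 [509.  -47.3 128. ]
rest [[569.7, 419.8], [560.0, 327.1], [392.8, 347.4], [402.4, 437.6]] mean [481.2 383. ]
-96.01923406651534 [168.2632185   93.20920021 168.41513258  90.72253152]
tray [[640.5, -300.9], [651.8, -481.5], [434.1, -493.1], [422.6, -314.9]] mean [ 537.3 -397.6]
-86.35012344246348 [218.39267805 180.95595012 218.02753393 178.57003311]
grip [[514.4, 400.2], [514.1, 380.3], [436.2, 382.8], [436.5, 404.2]] mean [475.3 391.9]
blade [[535.6, 402.6], [534.7, 378.6], [413.4, 380.0], [413.8, 405.5]] mean [474.4 391.7]
```

```bash
python3 -c "
from h import *
delta([538.3,-49,190],np.pi/2-.03)"
```

```text
tcp [ 262.5 -566.6  230.3] yaw -1.137 tool-frame dp now [11.69 -8.84  1.03] twist z units 3.86 j6 -0.13 zaxis [-0.001  0.002 -1.   ]
```

```bash
python3 -m jog '[{"gripper":1,"dp":[0.4,-0.3,0],"twist":[0,0,0]},{"gripper":1,"dp":[0.8,-0.6,0],"twist":[0,0,0]},{"gripper":1,"dp":[0.8,-0.6,0],"twist":[0,0,0]},{"gripper":1,"dp":[0.8,-0.6,0],"twist":[0,0,0]},{"gripper":1,"dp":[0.8,-0.6,0],"twist":[0,0,0]},{"gripper":1,"dp":[0.8,-0.6,0],"twist":[0,0,0]},{"gripper":1,"dp":[0.8,-0.6,0],"twist":[0,0,0]},{"gripper":1,"dp":[0.8,-0.6,0],"twist":[0,0,0]},{"gripper":1,"dp":[0.8,-0.6,0],"twist":[0,0,0]},{"gripper":1,"dp":[0.8,-0.6,0],"twist":[0,0,0]},{"gripper":1,"dp":[0.8,-0.6,0],"twist":[0,0,0]},{"gripper":1,"dp":[0.8,-0.6,0],"twist":[0,0,0]}]' 30
python3 -m jog '[{"gripper":1,"dp":[0.8,-0.6,0],"twist":[0,0,0.6]},{"gripper":1,"dp":[0.8,-0.6,0],"twist":[0,0,0]},{"gripper":1,"dp":[0,0,0],"twist":[0,0,0.8]},{"gripper":1,"dp":[0,0,0],"twist":[0,0,0.8]},{"gripper":1,"dp":[0,0,0],"twist":[0,0,0.8]},{"gripper":1,"dp":[0,0,0],"twist":[0,0,0.8]},{"gripper":1,"dp":[0,0,0],"twist":[0,0,0]},{"gripper":1,"dp":[0,0,0],"twist":[0,0,0]}]'
python3 -c "
from h import *
delta([538.3,-49,85],np.pi/2-.03)"
```

```text
clock: 1.6
tcp_pos: [480.6, -159.5, 231.2]
orientation: [-0.0, 0.977, 0.215, 0.0]
wrist_force: [0.5, 0.0, 0.9]
width: 85.7
grip_force: 0.0
clock: 2.6
tcp_pos: [520.7, -92.4, 231.2]
orientation: [-0.0, 1.0, -0.01, -0.0]
wrist_force: [-0.4, -0.4, 0.5]
width: 85.5
grip_force: 0.0
tcp [520.7 -92.4 231.2] yaw -1.591 tool-frame dp now [ 0.42 -1.09  3.66] twist z units 0.08 j6 1.27 zaxis [-0.  0. -1.]
```

```bash
python3 -m jog '[{"gripper":1,"dp":[0.21,-0.54,0],"twist":[0,0,0.08]},{"gripper":1,"dp":[0.21,-0.54,0],"twist":[0,0,0]},{"gripper":1,"dp":[0,0,0.7],"twist":[0,0,0]},{"gripper":1,"dp":[0,0,0.7],"twist":[0,0,0]},{"gripper":1,"dp":[0,0,0.7],"twist":[0,0,0]},{"gripper":1,"dp":[0,0,0.6],"twist":[0,0,0]},{"gripper":1,"dp":[0,0,0.5],"twist":[0,0,0]},{"gripper":1,"dp":[0,0,0.46],"twist":[0,0,0]},{"gripper":1,"dp":[0,0,0],"twist":[0,0,0]}]' 30
python3 -c "
from h import *
delta([538.3,-49,85],np.pi/2-.03)"
python3 -m jog '[{"gripper":-1,"dp":[0,0,0],"twist":[0,0,0]},{"gripper":-1,"dp":[0,0,0],"twist":[0,0,0]},{"gripper":-1,"dp":[0,0,0],"twist":[0,0,0]},{"gripper":-1,"dp":[0,0,0],"twist":[0,0,0]},{"gripper":-1,"dp":[0,0,0],"twist":[0,0,0]},{"gripper":-1,"dp":[0,0,0],"twist":[0,0,0]},{"gripper":-1,"dp":[0,0,0],"twist":[0,0,0]},{"gripper":-1,"dp":[0,0,0],"twist":[0,0,0]}]' 30
```

```text
clock: 3.72
tcp_pos: [537.6, -49.9, 83.2]
orientation: [-0.0, 1.0, -0.016, -0.002]
wrist_force: [0.6, -0.3, -0.1]
width: 85.1
grip_force: 0.0
tcp [537.6 -49.9  83.2] yaw -1.602 tool-frame dp now [ 0.02 -0.02 -0.04] twist z units -0.01 j6 1.36 zaxis [-0.003  0.001 -1.   ]
clock: 4.72
tcp_pos: [539.2, -50.3, 85.3]
orientation: [0.0, 1.0, -0.016, 0.0]
wrist_force: [-0.3, 0.6, 5.3]
width: 8.0
grip_force: 30.9
```

```bash
python3 -m jog '[{"gripper":-1,"dp":[0,0,-0.3],"twist":[0,0,0]},{"gripper":-1,"dp":[0,0,-0.7],"twist":[0,0,0]},{"gripper":-1,"dp":[0,0,-0.7],"twist":[0,0,0]},{"gripper":-1,"dp":[0,0,-0.5],"twist":[0,0,0]},{"gripper":-1,"dp":[0.1,0.4,0],"twist":[0,0,0]},{"gripper":-1,"dp":[0.17,0.7,0],"twist":[0,0,0]},{"gripper":-1,"dp":[0.17,0.8,0],"twist":[0,0,0]},{"gripper":-1,"dp":[0.17,0.8,0],"twist":[0,0,0]},{"gripper":-1,"dp":[0.17,0.8,0],"twist":[0,0,0]},{"gripper":-1,"dp":[0.17,0.8,0],"twist":[0,0,0]},{"gripper":-1,"dp":[0.17,0.8,0],"twist":[0,0,0]},{"gripper":-1,"dp":[0.17,0.8,0],"twist":[0,0,0]}]'
python3 -m jog '[{"gripper":-1,"dp":[0.17,0.8,0],"twist":[0,0,0]},{"gripper":-1,"dp":[0.17,0.8,0],"twist":[0,0,0]},{"gripper":-1,"dp":[0.17,0.7,0],"twist":[0,0,0]},{"gripper":-1,"dp":[0.1,0.3,0],"twist":[0,0,0]},{"gripper":-1,"dp":[0,0,0],"twist":[0,0,0]}]'
python3 -c "
from h import *
delta([602,-393,29.5],np.pi/2-.03)"
```

```text
clock: 6.22
tcp_pos: [582.1, -289.6, 170.9]
orientation: [-0.001, 1.0, -0.016, -0.001]
wrist_force: [0.6, 0.0, 0.0]
width: 7.8
grip_force: 30.2
clock: 6.85
tcp_pos: [603.4, -393.1, 171.4]
orientation: [-0.001, 1.0, -0.017, -0.001]
wrist_force: [0.1, 0.4, -0.6]
width: 8.0
grip_force: 30.2
tcp [ 603.4 -393.1  171.4] yaw -1.604 tool-frame dp now [-0.03  0.    3.55] twist z units -0.03 j6 0.92 zaxis [-0.001  0.001 -1.   ]
```

```bash
python3 -m jog '[{"gripper":-1,"dp":[0,0,0.6],"twist":[0,0,0]},{"gripper":-1,"dp":[0,0,0.7],"twist":[0,0,0]},{"gripper":-1,"dp":[0,0,0.7],"twist":[0,0,0]},{"gripper":-1,"dp":[0,0,0.6],"twist":[0,0,0]},{"gripper":-1,"dp":[0,0,0.5],"twist":[0,0,0]},{"gripper":-1,"dp":[0,0,0.3],"twist":[0,0,0]},{"gripper":-1,"dp":[0,0,0.1],"twist":[0,0,0]},{"gripper":-1,"dp":[0,0,0.03],"twist":[0,0,0]},{"gripper":-1,"dp":[0,0,0],"twist":[0,0,0]},{"gripper":-1,"dp":[0,0,0],"twist":[0,0,0]}]'
python3 -m jog '[{"gripper":-0.5,"dp":[0,0,0],"twist":[0,0,0]},{"gripper":-0.5,"dp":[0,0,0],"twist":[0,0,0]},{"gripper":-0.5,"dp":[0,0,0],"twist":[0,0,0]},{"gripper":-0.5,"dp":[0,0,0],"twist":[0,0,0]},{"gripper":-0.5,"dp":[0,0,-0.3],"twist":[0,0,0]},{"gripper":-0.5,"dp":[0,0,-0.7],"twist":[0,0,0]},{"gripper":-0.5,"dp":[0,0,-0.8],"twist":[0,0,0]},{"gripper":-0.5,"dp":[0,0,-0.8],"twist":[0,0,0]},{"gripper":-0.5,"dp":[0,0,-0.5],"twist":[0,0,0]},{"gripper":0.4,"dp":[0,-0.5,-0.4],"twist":[0,0,0]},{"gripper":0.4,"dp":[0,-0.8,0],"twist":[0,0,0]},{"gripper":0.4,"dp":[0,-0.8,0],"twist":[0,0,0]}]'
python3 - <<'E'
from h import *
cv2.imwrite("pics/top1.png",get_image("top"))
for n,p in dict(p1=(591.7,159.7,84),p2=(587,14,84),p3=(479,153.6,84)).items(): print(n,np.round(pix("top",p)))
delta([587.1,14.2,61],np.pi/2)
E
```

```text
clock: 8.1
tcp_pos: [604.6, -392.9, 32.6]
orientation: [0.0, 1.0, -0.016, 0.001]
wrist_force: [0.3, -0.1, -0.5]
width: 7.8
grip_force: 30.2
clock: 9.6
tcp_pos: [606.3, -306.2, 171.3]
orientation: [-0.001, 1.0, -0.016, -0.0]
wrist_force: [-0.5, -0.5, 0.2]
width: 59.9
grip_force: 0.0
p1 [203. 222.]
p2 [269. 223.]
p3 [206. 273.]
tcp [ 606.8 -301.7  170.9] yaw -1.6 tool-frame dp now [-0.72 -7.87  2.78] twist z units -0.24 j6 1.02 zaxis [-0.002  0.004 -1.   ]
```

View pics/top1.png

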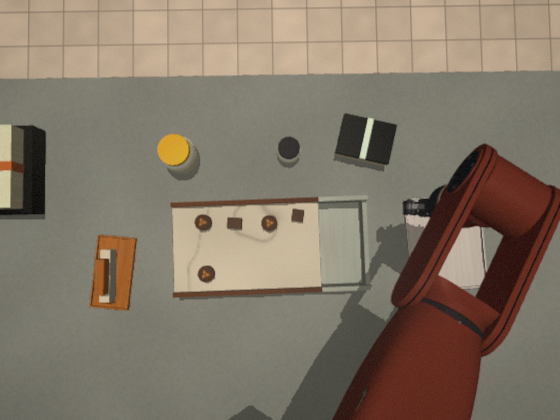

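The pralines and offcuts are unmoved: (203,222), (269,223), (206,273), and (235,223), (297,215). The arm hides the sign. I'll go to the praline at (587,14) next.

```bash
python3 -m jog '[{"gripper":0.4,"dp":[-0.03,-0.4,0],"twist":[0,0,-0.24]},{"gripper":0.4,"dp":[-0.1,-0.8,0],"twist":[0,0,0]},{"gripper":0.4,"dp":[-0.1,-0.8,0],"twist":[0,0,0]},{"gripper":0.4,"dp":[-0.1,-0.8,0],"twist":[0,0,0]},{"gripper":0.4,"dp":[-0.1,-0.8,0],"twist":[0,0,0]},{"gripper":0.4,"dp":[-0.1,-0.8,0],"twist":[0,0,0]},{"gripper":0.4,"dp":[-0.1,-0.8,0],"twist":[0,0,0]},{"gripper":0.4,"dp":[-0.1,-0.8,0],"twist":[0,0,0]},{"gripper":0.4,"dp":[-0.1,-0.8,0],"twist":[0,0,0]},{"gripper":0.4,"dp":[-0.1,-0.8,0],"twist":[0,0,0]},{"gripper":0.4,"dp":[0,-0.2,0.3],"twist":[0,0,0]},{"gripper":0.4,"dp":[0,0,0.3],"twist":[0,0,0]}]' 20
python3 -c "
from h import *
delta([587.1,14.2,62],np.pi/2)"
```

```text
clock: 11.15
tcp_pos: [570.6, 3.9, 146.6]
orientation: [0.0, 1.0, -0.001, -0.0]
wrist_force: [0.4, 0.1, -0.2]
width: 59.8
grip_force: 0.0
tcp [570.6   3.9 146.6] yaw -1.572 tool-frame dp now [ 0.41 -0.26  2.12] twist z units -0.01 j6 1.44 zaxis [-0.001 -0.    -1.   ]
```

```bash
python3 -m jog '[{"gripper":0.4,"dp":[0.41,-0.26,0],"twist":[0,0,0]},{"gripper":0.4,"dp":[0,0,0.6],"twist":[0,0,0]},{"gripper":0.4,"dp":[0,0,0.6],"twist":[0,0,0]},{"gripper":0.4,"dp":[0,0,0.5],"twist":[0,0,0]},{"gripper":0.4,"dp":[0,0,0.3],"twist":[0,0,0]},{"gripper":0.4,"dp":[0,0,0.1],"twist":[0,0,0]},{"gripper":0.4,"dp":[0,0,0],"twist":[0,0,0]},{"gripper":0.4,"dp":[0,0,0],"twist":[0,0,0]}]' 20
python3 -m jog '[{"gripper":0,"dp":[0,0,0],"twist":[0,0,0]},{"gripper":-0.1,"dp":[0,0,0],"twist":[0,0,0]},{"gripper":-0.2,"dp":[0,0,0],"twist":[0,0,0]},{"gripper":-0.3,"dp":[0,0,0],"twist":[0,0,0]},{"gripper":-0.5,"dp":[0,0,0],"twist":[0,0,0]},{"gripper":-0.5,"dp":[0,0,0],"twist":[0,0,0]},{"gripper":-0.5,"dp":[0,0,0],"twist":[0,0,0]}]' 20
```

```text
clock: 12.15
tcp_pos: [588.2, 13.9, 64.7]
orientation: [0.0, 1.0, -0.001, 0.001]
wrist_force: [-0.6, 0.8, -0.6]
width: 59.6
grip_force: 0.0
clock: 13.02
tcp_pos: [587.7, 14.0, 64.2]
orientation: [0.0, 1.0, -0.001, 0.0]
wrist_force: [-0.4, 0.2, 6.0]
width: 34.8
grip_force: 20.3
```

```bash
python3 -m jog '[{"gripper":-0.5,"dp":[0,0,-0.3],"twist":[0,0,0]},{"gripper":-0.5,"dp":[0,0,-0.7],"twist":[0,0,0]},{"gripper":-0.5,"dp":[0,0,-0.7],"twist":[0,0,0]},{"gripper":-0.5,"dp":[0,0,-0.3],"twist":[0,0,0]},{"gripper":-0.5,"dp":[0,0.4,0],"twist":[0,0,0]},{"gripper":-0.5,"dp":[-0.1,0.75,0],"twist":[0,0,0]},{"gripper":-0.5,"dp":[-0.1,0.8,0],"twist":[0,0,0]},{"gripper":-0.5,"dp":[-0.1,0.8,0],"twist":[0,0,0]},{"gripper":-0.5,"dp":[-0.1,0.8,0],"twist":[0,0,0]},{"gripper":-0.5,"dp":[-0.1,0.8,0],"twist":[0,0,0]},{"gripper":-0.5,"dp":[-0.1,0.8,0],"twist":[0,0,0]},{"gripper":-0.5,"dp":[-0.1,0.8,0],"twist":[0,0,0]}]'
python3 -m jog '[{"gripper":-0.5,"dp":[-0.1,0.8,0],"twist":[0,0,0]},{"gripper":-0.5,"dp":[-0.1,0.8,0],"twist":[0,0,0]},{"gripper":-0.5,"dp":[-0.1,0.8,0],"twist":[0,0,0]},{"gripper":-0.5,"dp":[-0.1,0.8,0],"twist":[0,0,0]},{"gripper":-0.5,"dp":[0,0.6,0],"twist":[0,0,0]},{"gripper":-0.5,"dp":[0,0.3,0],"twist":[0,0,0]},{"gripper":-0.5,"dp":[0,0,0],"twist":[0,0,0]}]'
python3 -c "
from h import *
delta([545,-360,9],np.pi/2)"
```

```text
clock: 14.52
tcp_pos: [557.0, -225.6, 141.7]
orientation: [-0.001, 1.0, -0.002, -0.001]
wrist_force: [0.7, -0.1, -1.1]
width: 35.2
grip_force: 20.1
clock: 15.4
tcp_pos: [541.3, -388.4, 142.5]
orientation: [-0.001, 1.0, -0.002, -0.001]
wrist_force: [-0.3, 0.6, -0.4]
width: 34.9
grip_force: 20.1
tcp [ 541.3 -388.4  142.5] yaw -1.575 tool-frame dp now [ 0.09 -0.71  3.34] twist z units -0.04 j6 0.83 zaxis [-0.001  0.001 -1.   ]
```

```bash
python3 -m jog '[{"gripper":-0.5,"dp":[0.09,-0.4,0],"twist":[0,0,0]},{"gripper":-0.5,"dp":[0,-0.31,0.3],"twist":[0,0,0]},{"gripper":-0.5,"dp":[0,0,0.6],"twist":[0,0,0]},{"gripper":-0.5,"dp":[0,0,0.6],"twist":[0,0,0]},{"gripper":-0.5,"dp":[0,0,0.5],"twist":[0,0,0]},{"gripper":-0.5,"dp":[0,0,0.4],"twist":[0,0,0]},{"gripper":-0.5,"dp":[0,0,0.4],"twist":[0,0,0]},{"gripper":-0.5,"dp":[0,0,0.3],"twist":[0,0,0]},{"gripper":-0.5,"dp":[0,0,0.13],"twist":[0,0,0]},{"gripper":-0.5,"dp":[0,0,0],"twist":[0,0,0]},{"gripper":-0.5,"dp":[0,0,0],"twist":[0,0,0]}]'
python3 -c "
from h import *
delta([545,-360,9],np.pi/2)"
```

```text
clock: 16.77
tcp_pos: [546.3, -360.0, 15.2]
orientation: [0.0, 1.0, -0.002, 0.0]
wrist_force: [0.2, -0.7, 0.3]
width: 35.0
grip_force: 20.1
tcp [ 546.3 -360.    15.2] yaw -1.574 tool-frame dp now [-0.03  0.    0.16] twist z units -0.03 j6 0.87 zaxis [ 0.001 -0.001 -1.   ]
```

Still 6 mm up, so I'll lower it gently, release, and rise.

```bash
python3 -m jog '[{"gripper":-0.5,"dp":[0,0,0.05],"twist":[0,0,0]},{"gripper":-0.5,"dp":[0,0,0.05],"twist":[0,0,0]},{"gripper":-0.5,"dp":[0,0,0.03],"twist":[0,0,0]},{"gripper":-0.5,"dp":[0,0,0],"twist":[0,0,0]},{"gripper":-0.5,"dp":[0,0,0],"twist":[0,0,0]}]'
python3 -m jog '[{"gripper":0.0,"dp":[0,0,0],"twist":[0,0,0]},{"gripper":0.1,"dp":[0,0,0],"twist":[0,0,0]},{"gripper":0.15,"dp":[0,0,0],"twist":[0,0,0]},{"gripper":0.15,"dp":[0,0,0],"twist":[0,0,0]},{"gripper":0.15,"dp":[0,0,-0.2],"twist":[0,0,0]},{"gripper":0.15,"dp":[0,0,-0.6],"twist":[0,0,0]},{"gripper":0.15,"dp":[0,0,-0.8],"twist":[0,0,0]},{"gripper":0.4,"dp":[0,0,-0.8],"twist":[0,0,0]},{"gripper":0.4,"dp":[0,0,-0.8],"twist":[0,0,0]},{"gripper":0.4,"dp":[0,-0.4,0],"twist":[0,0,0]},{"gripper":0.4,"dp":[0.1,-0.8,0],"twist":[0,0,0]},{"gripper":0.4,"dp":[0.1,-0.8,0],"twist":[0,0,0]}]'
python3 -m jog '[{"gripper":0.4,"dp":[0.1,-0.8,0],"twist":[0,0,0]},{"gripper":0.4,"dp":[0.1,-0.8,0],"twist":[0,0,0]},{"gripper":0.4,"dp":[0.1,-0.8,0],"twist":[0,0,0]},{"gripper":0.4,"dp":[0.1,-0.8,0],"twist":[0,0,0]},{"gripper":0.4,"dp":[0.1,-0.8,0],"twist":[0,0,0]},{"gripper":0.4,"dp":[0.1,-0.8,0],"twist":[0,0,0]},{"gripper":0.4,"dp":[0.1,-0.8,0],"twist":[0,0,0]},{"gripper":0.4,"dp":[0.1,-0.8,0],"twist":[0,0,0]},{"gripper":0.4,"dp":[0.1,-0.8,0],"twist":[0,0,0]},{"gripper":0.4,"dp":[0,-0.8,0],"twist":[0,0,0]}]'
python3 - <<'E'
from h import *
cv2.imwrite("pics/top2.png",get_image("top"))
delta([591.7,159.7,62],np.pi/2)
E
```

```text
clock: 17.4
tcp_pos: [545.9, -359.5, 9.3]
orientation: [-0.0, 1.0, -0.001, 0.0]
wrist_force: [-0.6, 0.4, 0.4]
width: 35.2
grip_force: 20.1
clock: 18.9
tcp_pos: [553.4, -277.8, 136.2]
orientation: [-0.001, 1.0, -0.002, -0.001]
wrist_force: [0.0, 0.0, -0.2]
width: 60.0
grip_force: 0.0
clock: 20.15
tcp_pos: [590.0, 42.1, 136.2]
orientation: [-0.0, 1.0, -0.001, -0.001]
wrist_force: [-0.3, -0.6, 0.5]
width: 60.0
grip_force: 0.0
tcp [589.6  45.7 136.1] yaw -1.572 tool-frame dp now [ 0.05 -2.84  1.86] twist z units -0.01 j6 1.51 zaxis [-0.002  0.003 -1.   ]
```

View pics/top2.png

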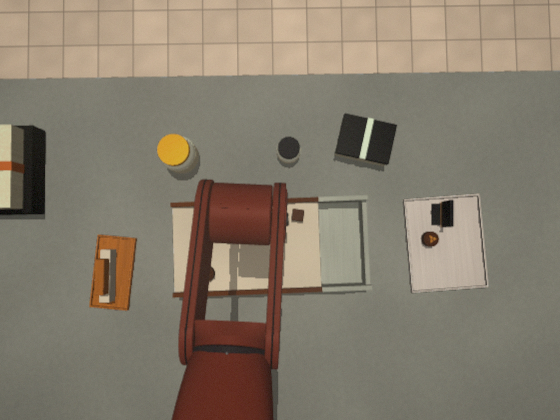

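The sign (443,213) and first praline (430,239) stand on the tray. The arm hides the next praline, so I'll check it by differencing against the first scene image.

```bash
python3 - <<'E'
from h import *
a=cv2.imread("pics/scene0.png"); b=get_image("scene"); cv2.imwrite("pics/scene1.png",b)
for n,p in dict(p1=(591.7,159.7,75),p3=(479,153.6,75),c1=(589,91,70),c2=(603.6,-49,70)).items():
    u,v=map(int,np.round(pix("scene",p))); t=a[v-10:v+11,u-10:u+11]
    m=cv2.matchTemplate(b[v-30:v+31,u-30:u+31],t,cv2.TM_CCOEFF_NORMED); _,s,_,l=cv2.minMaxLoc(m); print(n,(u,v),round(s,2),(l[0]-20,l[1]-20),"same place",round(float(m[20,20]),2))
E
```

```text
p1 (331, 230) 1.0 (0, 0) same place 1.0
p3 (355, 206) 1.0 (0, 0) same place 1.0
c1 (312, 216) 0.88 (0, 0) same place 0.88
c2 (274, 192) 0.89 (0, 0) same place 0.89
```

Nothing has moved, so I'll pick praline 1.

```bash
python3 -m jog '[{"gripper":0.4,"dp":[0.05,-0.6,0],"twist":[0,0,0]},{"gripper":0.4,"dp":[0,-0.8,0],"twist":[0,0,0]},{"gripper":0.4,"dp":[0,-0.8,0],"twist":[0,0,0]},{"gripper":0.4,"dp":[0,-0.64,0],"twist":[0,0,0]},{"gripper":0.4,"dp":[0,0,0.4],"twist":[0,0,0]},{"gripper":0.4,"dp":[0,0,0.6],"twist":[0,0,0]},{"gripper":0.4,"dp":[0,0,0.5],"twist":[0,0,0]},{"gripper":0.4,"dp":[0,0,0.28],"twist":[0,0,0]},{"gripper":0.4,"dp":[0,0,0],"twist":[0,0,0]},{"gripper":0.4,"dp":[0,0,0],"twist":[0,0,0]}]' 20
python3 -c "
from h import *
delta([591.7,159.7,63],np.pi/2)"
```

```text
clock: 21.5
tcp_pos: [594.1, 153.8, 66.9]
orientation: [-0.0, 1.0, -0.002, 0.001]
wrist_force: [-0.2, -0.0, 0.2]
width: 59.8
grip_force: 0.0
tcp [594.1 153.8  66.9] yaw -1.574 tool-frame dp now [-0.06 -0.15  0.1 ] twist z units -0.03 j6 1.7 zaxis [ 0.001  0.    -1.   ]
```

```bash
python3 -m jog '[{"gripper":0.4,"dp":[-0.05,-0.13,0.07],"twist":[0,0,0]},{"gripper":0.4,"dp":[0,0,0],"twist":[0,0,0]},{"gripper":0,"dp":[0,0,0],"twist":[0,0,0]},{"gripper":-0.1,"dp":[0,0,0],"twist":[0,0,0]},{"gripper":-0.2,"dp":[0,0,0],"twist":[0,0,0]},{"gripper":-0.3,"dp":[0,0,0],"twist":[0,0,0]},{"gripper":-0.5,"dp":[0,0,0],"twist":[0,0,0]},{"gripper":-0.5,"dp":[0,0,0],"twist":[0,0,0]},{"gripper":-0.5,"dp":[0,0,0],"twist":[0,0,0]}]' 20
python3 -c "
from h import *
delta([500,-430,140],np.pi/2)"
```

```text
clock: 22.62
tcp_pos: [591.7, 159.1, 63.6]
orientation: [-0.0, 1.0, -0.002, 0.0]
wrist_force: [-0.3, 0.9, 4.1]
width: 35.4
grip_force: 20.2
tcp [591.7 159.1  63.6] yaw -1.574 tool-frame dp now [-2.25 14.74 -1.91] twist z units -0.03 j6 1.71 zaxis [ 0.001  0.    -1.   ]
```

```bash
python3 -m jog '[{"gripper":-0.5,"dp":[0,0,-0.3],"twist":[0,0,0]},{"gripper":-0.5,"dp":[0,0,-0.7],"twist":[0,0,0]},{"gripper":-0.5,"dp":[0,0,-0.7],"twist":[0,0,0]},{"gripper":-0.5,"dp":[0,0,-0.3],"twist":[0,0,0]},{"gripper":-0.5,"dp":[0,0.4,0],"twist":[0,0,0]},{"gripper":-0.5,"dp":[-0.13,0.8,0],"twist":[0,0,0]},{"gripper":-0.5,"dp":[-0.13,0.8,0],"twist":[0,0,0]},{"gripper":-0.5,"dp":[-0.13,0.8,0],"twist":[0,0,0]},{"gripper":-0.5,"dp":[-0.13,0.8,0],"twist":[0,0,0]},{"gripper":-0.5,"dp":[-0.13,0.8,0],"twist":[0,0,0]},{"gripper":-0.5,"dp":[-0.13,0.8,0],"twist":[0,0,0]},{"gripper":-0.5,"dp":[-0.13,0.8,0],"twist":[0,0,0]}]'
python3 -m jog '[{"gripper":-0.5,"dp":[-0.13,0.8,0],"twist":[0,0,0]},{"gripper":-0.5,"dp":[-0.13,0.8,0],"twist":[0,0,0]},{"gripper":-0.5,"dp":[-0.13,0.8,0],"twist":[0,0,0]},{"gripper":-0.5,"dp":[-0.13,0.8,0],"twist":[0,0,0]},{"gripper":-0.5,"dp":[-0.13,0.8,0],"twist":[0,0,0]},{"gripper":-0.5,"dp":[-0.13,0.8,0],"twist":[0,0,0]},{"gripper":-0.5,"dp":[-0.13,0.8,0],"twist":[0,0,0]},{"gripper":-0.5,"dp":[-0.13,0.8,0],"twist":[0,0,0]},{"gripper":-0.5,"dp":[-0.13,0.8,0],"twist":[0,0,0]},{"gripper":-0.5,"dp":[-0.13,0.8,0],"twist":[0,0,0]},{"gripper":-0.5,"dp":[0,0.3,0],"twist":[0,0,0]},{"gripper":-0.5,"dp":[0,0,0],"twist":[0,0,0]}]'
python3 -c "
from h import *
delta([500,-430,8],np.pi/2)"
```

```text
clock: 24.12
tcp_pos: [552.6, -82.4, 141.5]
orientation: [-0.0, 1.0, -0.002, -0.001]
wrist_force: [1.1, 0.2, 1.0]
width: 34.8
grip_force: 20.1
clock: 25.62
tcp_pos: [500.4, -412.7, 142.1]
orientation: [-0.001, 1.0, -0.002, -0.001]
wrist_force: [0.1, 0.3, 0.3]
width: 35.3
grip_force: 20.1
tcp [ 500.4 -412.7  142.1] yaw -1.575 tool-frame dp now [-0.    0.44  3.35] twist z units -0.04 j6 0.76 zaxis [-0.001  0.002 -1.   ]
```

```bash
python3 -m jog '[{"gripper":-0.5,"dp":[0,0.44,0.3],"twist":[0,0,0]},{"gripper":-0.5,"dp":[0,0,0.6],"twist":[0,0,0]},{"gripper":-0.5,"dp":[0,0,0.6],"twist":[0,0,0]},{"gripper":-0.5,"dp":[0,0,0.5],"twist":[0,0,0]},{"gripper":-0.5,"dp":[0,0,0.4],"twist":[0,0,0]},{"gripper":-0.5,"dp":[0,0,0.4],"twist":[0,0,0]},{"gripper":-0.5,"dp":[0,0,0.3],"twist":[0,0,0]},{"gripper":-0.5,"dp":[0,0,0.15],"twist":[0,0,0]},{"gripper":-0.5,"dp":[0,0,0.05],"twist":[0,0,0]},{"gripper":-0.5,"dp":[0,0,0],"twist":[0,0,0]},{"gripper":-0.5,"dp":[0,0,0],"twist":[0,0,0]}]'
python3 -c "
from h import *
delta([500,-430,8],np.pi/2)"
```

```text
clock: 27.0
tcp_pos: [501.6, -430.6, 12.0]
orientation: [0.0, 1.0, -0.001, 0.0]
wrist_force: [-0.1, -0.2, -0.5]
width: 35.3
grip_force: 20.1
tcp [ 501.6 -430.6   12. ] yaw -1.574 tool-frame dp now [-0.04 -0.02  0.1 ] twist z units -0.02 j6 0.75 zaxis [ 0.001 -0.001 -1.   ]
```

```bash
python3 -m jog '[{"gripper":-0.5,"dp":[0,0,0.05],"twist":[0,0,0]},{"gripper":-0.5,"dp":[0,0,0.03],"twist":[0,0,0]},{"gripper":-0.5,"dp":[0,0,0],"twist":[0,0,0]},{"gripper":0,"dp":[0,0,0],"twist":[0,0,0]},{"gripper":0.1,"dp":[0,0,0],"twist":[0,0,0]},{"gripper":0.15,"dp":[0,0,0],"twist":[0,0,0]},{"gripper":0.15,"dp":[0,0,0],"twist":[0,0,0]},{"gripper":0.15,"dp":[0,0,-0.2],"twist":[0,0,0]},{"gripper":0.15,"dp":[0,0,-0.6],"twist":[0,0,0]},{"gripper":0.15,"dp":[0,0,-0.8],"twist":[0,0,0]},{"gripper":0.4,"dp":[0,0,-0.8],"twist":[0,0,0]},{"gripper":0.4,"dp":[0,0,-0.8],"twist":[0,0,0]}]'
python3 -m jog '[{"gripper":0.4,"dp":[0,-0.4,0],"twist":[0,0,0]},{"gripper":0.4,"dp":[-0.03,-0.8,0],"twist":[0,0,0]},{"gripper":0.4,"dp":[-0.03,-0.8,0],"twist":[0,0,0]},{"gripper":0.4,"dp":[-0.03,-0.8,0],"twist":[0,0,0]},{"gripper":0.4,"dp":[-0.03,-0.8,0],"twist":[0,0,0]},{"gripper":0.4,"dp":[-0.03,-0.8,0],"twist":[0,0,0]},{"gripper":0.4,"dp":[-0.03,-0.8,0],"twist":[0,0,0]},{"gripper":0.4,"dp":[-0.03,-0.8,0],"twist":[0,0,0]},{"gripper":0.4,"dp":[-0.03,-0.8,0],"twist":[0,0,0]},{"gripper":0.4,"dp":[-0.03,-0.8,0],"twist":[0,0,0]},{"gripper":0.4,"dp":[-0.03,-0.8,0],"twist":[0,0,0]},{"gripper":0.4,"dp":[-0.03,-0.8,0],"twist":[0,0,0]}]'
python3 - <<'E'
from h import *
a=cv2.imread("pics/scene0.png"); b=get_image("scene"); cv2.imwrite("pics/scene2.png",b)
for n,p in dict(p3=(479,153.6,75),c1=(589,91,70),c2=(603.6,-49,70)).items():
    u,v=map(int,np.round(pix("scene",p))); t=a[v-10:v+11,u-10:u+11]
    m=cv2.matchTemplate(b[v-30:v+31,u-30:u+31],t,cv2.TM_CCOEFF_NORMED); _,s,_,l=cv2.minMaxLoc(m); print(n,(u,v),round(s,2),(l[0]-20,l[1]-20),"same place",round(float(m[20,20]),2))
delta([479.1,153.6,63],np.pi/2)
E
```

```text
clock: 28.5
tcp_pos: [501.3, -430.3, 137.9]
orientation: [0.0, 1.0, -0.001, 0.0]
wrist_force: [0.6, 0.6, 0.2]
width: 59.7
grip_force: 0.0
clock: 30.0
tcp_pos: [487.9, -60.3, 135.1]
orientation: [-0.0, 1.0, -0.001, -0.001]
wrist_force: [0.2, 0.1, 0.9]
width: 59.7
grip_force: 0.0
p3 (355, 206) 1.0 (0, 0) same place 1.0
c1 (312, 216) 1.0 (0, 0) same place 1.0
c2 (274, 192) 0.89 (0, 0) same place 0.89
tcp [487.4 -57.1 134.8] yaw -1.572 tool-frame dp now [-0.21 -5.26  1.81] twist z units -0.01 j6 1.29 zaxis [-0.002  0.003 -1.   ]
```

```bash
python3 -m jog '[{"gripper":0.4,"dp":[-0.05,-0.8,0],"twist":[0,0,0]},{"gripper":0.4,"dp":[-0.05,-0.8,0],"twist":[0,0,0]},{"gripper":0.4,"dp":[-0.05,-0.8,0],"twist":[0,0,0]},{"gripper":0.4,"dp":[-0.06,-0.8,0],"twist":[0,0,0]},{"gripper":0.4,"dp":[0,-0.8,0],"twist":[0,0,0]},{"gripper":0.4,"dp":[0,-0.8,0],"twist":[0,0,0]},{"gripper":0.4,"dp":[0,-0.4,0.3],"twist":[0,0,0]},{"gripper":0.4,"dp":[0,0,0.6],"twist":[0,0,0]},{"gripper":0.4,"dp":[0,0,0.5],"twist":[0,0,0]},{"gripper":0.4,"dp":[0,0,0.3],"twist":[0,0,0]},{"gripper":0.4,"dp":[0,0,0],"twist":[0,0,0]},{"gripper":0.4,"dp":[0,0,0],"twist":[0,0,0]}]' 20
python3 -c "
from h import *
delta([479.1,153.6,63.5],np.pi/2)"
```

```text
clock: 31.55
tcp_pos: [481.9, 145.8, 68.6]
orientation: [-0.0, 1.0, -0.002, 0.0]
wrist_force: [-0.3, 0.6, 0.4]
width: 59.3
grip_force: 0.0
tcp [481.9 145.8  68.6] yaw -1.574 tool-frame dp now [-0.07 -0.2   0.13] twist z units -0.03 j6 1.71 zaxis [ 0.001  0.    -1.   ]
```

```bash
python3 -m jog '[{"gripper":0.4,"dp":[-0.06,-0.2,0.12],"twist":[0,0,0]},{"gripper":0.4,"dp":[0,0,0],"twist":[0,0,0]},{"gripper":0,"dp":[0,0,0],"twist":[0,0,0]},{"gripper":-0.1,"dp":[0,0,0],"twist":[0,0,0]},{"gripper":-0.2,"dp":[0,0,0],"twist":[0,0,0]},{"gripper":-0.3,"dp":[0,0,0],"twist":[0,0,0]},{"gripper":-0.5,"dp":[0,0,0],"twist":[0,0,0]},{"gripper":-0.5,"dp":[0,0,0],"twist":[0,0,0]},{"gripper":-0.5,"dp":[0,0,0],"twist":[0,0,0]}]' 20
python3 -c "
from h import *
delta([455,-365,140],np.pi/2)"
```

```text
clock: 32.67
tcp_pos: [479.3, 153.9, 63.6]
orientation: [-0.0, 1.0, -0.002, 0.0]
wrist_force: [-0.0, 0.5, 4.0]
width: 35.1
grip_force: 20.2
tcp [479.3 153.9  63.6] yaw -1.574 tool-frame dp now [-0.57 12.97 -1.91] twist z units -0.03 j6 1.73 zaxis [ 0.001  0.    -1.   ]
```

```bash
python3 -m jog '[{"gripper":-0.5,"dp":[0,0,-0.3],"twist":[0,0,0]},{"gripper":-0.5,"dp":[0,0,-0.7],"twist":[0,0,0]},{"gripper":-0.5,"dp":[0,0,-0.7],"twist":[0,0,0]},{"gripper":-0.5,"dp":[0,0,-0.3],"twist":[0,0,0]},{"gripper":-0.5,"dp":[0,0.4,0],"twist":[0,0,0]},{"gripper":-0.5,"dp":[-0.04,0.8,0],"twist":[0,0,0]},{"gripper":-0.5,"dp":[-0.04,0.8,0],"twist":[0,0,0]},{"gripper":-0.5,"dp":[-0.04,0.8,0],"twist":[0,0,0]},{"gripper":-0.5,"dp":[-0.04,0.8,0],"twist":[0,0,0]},{"gripper":-0.5,"dp":[-0.04,0.8,0],"twist":[0,0,0]},{"gripper":-0.5,"dp":[-0.04,0.8,0],"twist":[0,0,0]},{"gripper":-0.5,"dp":[-0.04,0.8,0],"twist":[0,0,0]}]'
python3 -m jog '[{"gripper":-0.5,"dp":[-0.04,0.8,0],"twist":[0,0,0]},{"gripper":-0.5,"dp":[-0.04,0.8,0],"twist":[0,0,0]},{"gripper":-0.5,"dp":[-0.04,0.8,0],"twist":[0,0,0]},{"gripper":-0.5,"dp":[-0.04,0.8,0],"twist":[0,0,0]},{"gripper":-0.5,"dp":[-0.04,0.8,0],"twist":[0,0,0]},{"gripper":-0.5,"dp":[-0.04,0.8,0],"twist":[0,0,0]},{"gripper":-0.5,"dp":[-0.04,0.8,0],"twist":[0,0,0]},{"gripper":-0.5,"dp":[0,0.8,0],"twist":[0,0,0]},{"gripper":-0.5,"dp":[0,0.5,0],"twist":[0,0,0]},{"gripper":-0.5,"dp":[0,0,0],"twist":[0,0,0]},{"gripper":-0.5,"dp":[0,0,0],"twist":[0,0,0]}]'
python3 -c "
from h import *
delta([455,-365,8],np.pi/2)"
```

```text
clock: 34.17
tcp_pos: [465.4, -87.6, 141.6]
orientation: [-0.0, 1.0, -0.002, -0.001]
wrist_force: [1.2, -0.1, -0.8]
width: 35.2
grip_force: 20.1
clock: 35.55
tcp_pos: [454.7, -361.1, 142.6]
orientation: [-0.001, 1.0, -0.001, -0.0]
wrist_force: [-0.2, 0.8, -0.2]
width: 35.3
grip_force: 20.1
tcp [ 454.7 -361.1  142.6] yaw -1.574 tool-frame dp now [0.01 0.1  3.37] twist z units -0.02 j6 0.77 zaxis [-0.001  0.001 -1.   ]
```

```bash
python3 -m jog '[{"gripper":-0.5,"dp":[0,0.1,0.3],"twist":[0,0,0]},{"gripper":-0.5,"dp":[0,0,0.6],"twist":[0,0,0]},{"gripper":-0.5,"dp":[0,0,0.6],"twist":[0,0,0]},{"gripper":-0.5,"dp":[0,0,0.5],"twist":[0,0,0]},{"gripper":-0.5,"dp":[0,0,0.4],"twist":[0,0,0]},{"gripper":-0.5,"dp":[0,0,0.4],"twist":[0,0,0]},{"gripper":-0.5,"dp":[0,0,0.3],"twist":[0,0,0]},{"gripper":-0.5,"dp":[0,0,0.15],"twist":[0,0,0]},{"gripper":-0.5,"dp":[0,0,0.07],"twist":[0,0,0]},{"gripper":-0.5,"dp":[0,0,0],"twist":[0,0,0]},{"gripper":-0.5,"dp":[0,0,0],"twist":[0,0,0]}]'
python3 -c "
from h import *
delta([455,-365,8],np.pi/2)"
```

```text
clock: 36.92
tcp_pos: [455.4, -366.4, 11.1]
orientation: [0.0, 1.0, -0.002, 0.0]
wrist_force: [0.7, 1.0, -0.1]
width: 35.2
grip_force: 20.1
tcp [ 455.4 -366.4   11.1] yaw -1.574 tool-frame dp now [-0.01 -0.04  0.08] twist z units -0.03 j6 0.76 zaxis [ 0.001 -0.001 -1.   ]
```

```bash
python3 -m jog '[{"gripper":-0.5,"dp":[0,0,0.04],"twist":[0,0,0]},{"gripper":-0.5,"dp":[0,0,0.03],"twist":[0,0,0]},{"gripper":-0.5,"dp":[0,0,0],"twist":[0,0,0]},{"gripper":0,"dp":[0,0,0],"twist":[0,0,0]},{"gripper":0.1,"dp":[0,0,0],"twist":[0,0,0]},{"gripper":0.15,"dp":[0,0,0],"twist":[0,0,0]},{"gripper":0.15,"dp":[0,0,0],"twist":[0,0,0]},{"gripper":0.15,"dp":[0,0,-0.2],"twist":[0,0,0]},{"gripper":0.15,"dp":[0,0,-0.6],"twist":[0,0,0]},{"gripper":0.15,"dp":[0,0,-0.8],"twist":[0,0,0]},{"gripper":0.4,"dp":[0,0,-0.8],"twist":[0,0,0]},{"gripper":0.4,"dp":[0,0,-0.8],"twist":[0,0,0]}]'
python3 -m jog '[{"gripper":0.4,"dp":[0,-0.4,-0.4],"twist":[0,0,0]},{"gripper":0.4,"dp":[0,-0.8,-0.4],"twist":[0,0,0]},{"gripper":0.4,"dp":[0,-0.8,-0.4],"twist":[0,0,0]},{"gripper":0.4,"dp":[0,-0.8,-0.3],"twist":[0,0,0]},{"gripper":0.4,"dp":[0,-0.8,0],"twist":[0,0,0]},{"gripper":0.4,"dp":[0,-0.8,0],"twist":[0,0,0]},{"gripper":0.4,"dp":[0,-0.8,0],"twist":[0,0,0]},{"gripper":0.4,"dp":[0,-0.8,0],"twist":[0,0,0]},{"gripper":0.4,"dp":[0,-0.8,0],"twist":[0,0,0]},{"gripper":0.4,"dp":[0,-0.8,0],"twist":[0,0,0]},{"gripper":0.7,"dp":[0,-0.8,0],"twist":[0,0,0]},{"gripper":0.7,"dp":[0,-0.8,0],"twist":[0,0,0]}]'
python3 -m jog '[{"gripper":0.7,"dp":[0,-0.8,0],"twist":[0,0,0]},{"gripper":0.7,"dp":[0,-0.8,0],"twist":[0,0,0]},{"gripper":0.7,"dp":[0,-0.8,0],"twist":[0,0,0]},{"gripper":0.7,"dp":[0,-0.8,0],"twist":[0,0,0]},{"gripper":0.7,"dp":[0,-0.8,0],"twist":[0,0,0]},{"gripper":0.7,"dp":[0,-0.8,0],"twist":[0,0,0]},{"gripper":0.7,"dp":[0,-0.8,0],"twist":[0,0,0]},{"gripper":0.7,"dp":[0,-0.8,0],"twist":[0,0,0]}]'
python3 - <<'E'
from h import *
i=get_image("top"); s=get_image("scene"); 
x=cv2.resize(i[188:308,165:495],None,fx=2.4,fy=2.4,interpolation=cv2.INTER_CUBIC); y=cv2.resize(s[95:225,150:400],None,fx=2.3,fy=2.3,interpolation=cv2.INTER_CUBIC)
o=np.zeros((x.shape[0]+y.shape[0],x.shape[1],3),np.uint8); o[:x.shape[0]]=x; o[x.shape[0]:,:y.shape[1]]=y; print(o.shape)
cv2.imwrite("pics/v3.png",o)
delta([475.3,391.9,55],np.pi/2-.03)
E
```

```text
clock: 38.42
tcp_pos: [455.1, -366.1, 137.5]
orientation: [0.0, 1.0, -0.001, 0.0]
wrist_force: [1.0, 0.4, 0.4]
width: 59.7
grip_force: 0.0
clock: 39.92
tcp_pos: [456.2, 3.0, 196.4]
orientation: [0.0, 1.0, -0.001, 0.001]
wrist_force: [0.1, -0.5, -1.0]
width: 72.7
grip_force: 0.0
clock: 40.92
tcp_pos: [456.9, 259.1, 196.5]
orientation: [-0.0, 1.0, -0.001, 0.0]
wrist_force: [0.2, 0.2, 1.3]
width: 72.9
grip_force: 0.0
(587, 792, 3)
tcp [456.7 260.4 196.4] yaw -1.571 tool-frame dp now [ 0.46 -3.28  3.54] twist z units 0.25 j6 1.94 zaxis [ 0.001  0.001 -1.   ]
```

View pics/v3.png

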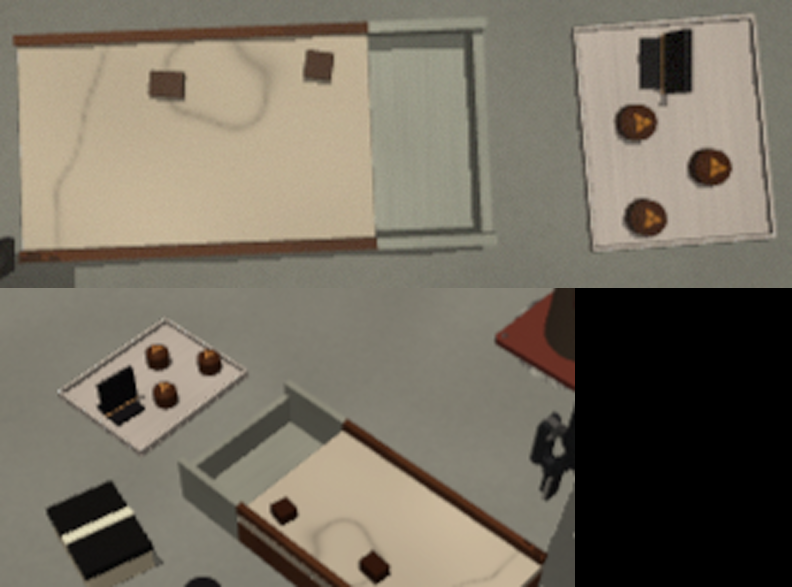

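The sign and all three pralines stand upright on the tray. Offcuts are at crop (167,85) and (319,66), unchanged. Now the scraper.

```bash
python3 -m jog '[{"gripper":0.7,"dp":[0.1,-0.7,0],"twist":[0,0,0.25]},{"gripper":0.7,"dp":[0.1,-0.8,0],"twist":[0,0,0]},{"gripper":0.7,"dp":[0.1,-0.8,0],"twist":[0,0,0]},{"gripper":0.7,"dp":[0.1,-0.8,0],"twist":[0,0,0]},{"gripper":0.7,"dp":[0,-0.15,0.4],"twist":[0,0,0]},{"gripper":0.7,"dp":[0,0,0.7],"twist":[0,0,0]},{"gripper":0.7,"dp":[0,0,0.6],"twist":[0,0,0]},{"gripper":0.7,"dp":[0,0,0.4],"twist":[0,0,0]},{"gripper":0.7,"dp":[0,0,0],"twist":[0,0,0]}]' 80
python3 - <<'E'
from h import *
delta([475.3,391.9,51],np.pi/2-.03)
cv2.imwrite("pics/t4.png",get_image("top"))
E
```

```text
clock: 42.15
tcp_pos: [475.4, 386.0, 109.9]
orientation: [0.001, 1.0, -0.017, -0.001]
wrist_force: [-0.3, -0.6, -0.5]
width: 72.8
grip_force: 0.0
tcp [475.4 386.  109.9] yaw -1.604 tool-frame dp now [-0.   -0.15  1.47] twist z units -0.03 j6 2.16 zaxis [-0.003 -0.002 -1.   ]
```

```bash
python3 -m jog '[{"gripper":0.7,"dp":[0,-0.15,0.2],"twist":[0,0,0]},{"gripper":0.7,"dp":[0,0,0.5],"twist":[0,0,0]},{"gripper":0.7,"dp":[0,0,0.5],"twist":[0,0,0]},{"gripper":0.7,"dp":[0,0,0.25],"twist":[0,0,0]},{"gripper":0.7,"dp":[0,0,0],"twist":[0,0,0]},{"gripper":-0.8,"dp":[0,0,0],"twist":[0,0,0]},{"gripper":-0.8,"dp":[0,0,0],"twist":[0,0,0]},{"gripper":-0.8,"dp":[0,0,0],"twist":[0,0,0]},{"gripper":-0.8,"dp":[0,0,0],"twist":[0,0,0]},{"gripper":-0.8,"dp":[0,0,0],"twist":[0,0,0]},{"gripper":-0.8,"dp":[0,0,0],"twist":[0,0,0]},{"gripper":-0.8,"dp":[0,0,0],"twist":[0,0,0]}]' 80
python3 -c "
from h import *
delta([475.3,391.9,51],np.pi/2-.03)"
```

```text
clock: 43.7
tcp_pos: [477.2, 393.8, 54.7]
orientation: [-0.0, 1.0, -0.016, 0.001]
wrist_force: [0.3, -0.5, 5.3]
width: 20.5
grip_force: 78.9
tcp [477.2 393.8  54.7] yaw -1.604 tool-frame dp now [-0.05  0.05  0.09] twist z units -0.02 j6 2.17 zaxis [ 0.001  0.001 -1.   ]
```

```bash
python3 -m jog '[{"gripper":-0.8,"dp":[0,0,-0.3],"twist":[0,0,0]},{"gripper":-0.8,"dp":[0,0,-0.7],"twist":[0,0,0]},{"gripper":-0.8,"dp":[0,0,-0.8],"twist":[0,0,0]},{"gripper":-0.8,"dp":[0,0,-0.7],"twist":[0,0,-0.46]},{"gripper":-0.8,"dp":[0.2,0.4,0],"twist":[0,0,0]},{"gripper":-0.8,"dp":[0.3,0.7,0],"twist":[0,0,0]},{"gripper":-0.8,"dp":[0.3,0.8,0],"twist":[0,0,0]},{"gripper":-0.8,"dp":[0.3,0.8,0],"twist":[0,0,0]},{"gripper":-0.8,"dp":[0.3,0.8,0],"twist":[0,0,0]},{"gripper":-0.8,"dp":[0.3,0.8,0],"twist":[0,0,0]},{"gripper":-0.8,"dp":[0.3,0.6,0],"twist":[0,0,0]},{"gripper":-0.8,"dp":[0,0.2,0],"twist":[0,0,0]}]'
python3 -m jog '[{"gripper":-0.8,"dp":[0,0,0],"twist":[0,0,0]},{"gripper":-0.8,"dp":[0,0,0],"twist":[0,0,0]}]'
python3 - <<'E'
from h import *
delta([562,190,112.5],np.pi/2+.022)
i=get_image("top");s=get_image("scene");cv2.imwrite("pics/t5.png",i);cv2.imwrite("pics/v5.png",cv2.resize(s[100:320,200:480],None,fx=2.7,fy=2.7,interpolation=cv2.INTER_CUBIC))
E
```

```text
clock: 45.2
tcp_pos: [560.8, 188.7, 151.8]
orientation: [0.0, 1.0, 0.009, -0.001]
wrist_force: [-0.7, 0.0, -0.3]
width: 20.7
grip_force: 78.3
clock: 45.45
tcp_pos: [560.4, 191.9, 153.2]
orientation: [-0.0, 1.0, 0.011, -0.0]
wrist_force: [0.6, 0.4, -0.5]
width: 20.6
grip_force: 78.3
tcp [560.4 191.9 153.2] yaw -1.548 tool-frame dp now [0.04 0.05 1.02] twist z units 0.0 j6 1.74 zaxis [-0.001  0.    -1.   ]
```

View pics/v5.png

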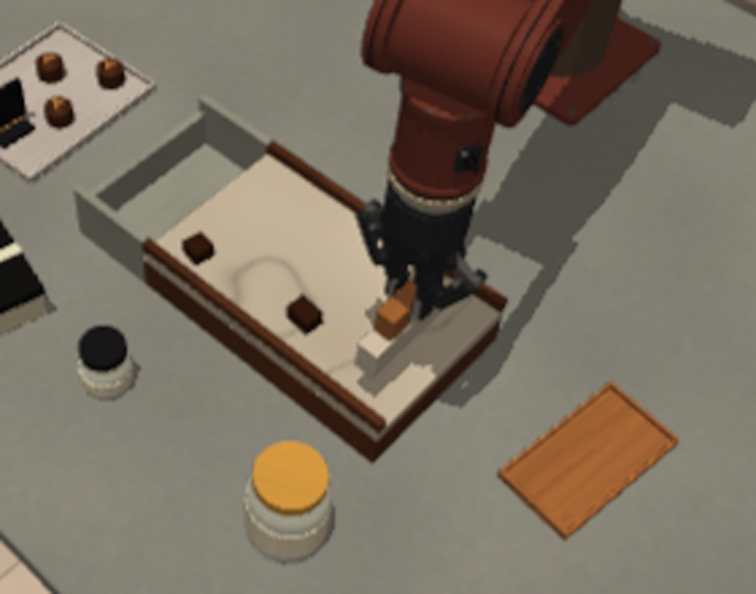

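The scraper is held level above the slab, and offcuts at crop (304,313) and (198,247) both lie on its path. I'll lower it to just above the marble.

```bash
python3 -m jog '[{"gripper":-0.8,"dp":[0.1,0,0.3],"twist":[0,0,0]},{"gripper":-0.8,"dp":[0,0,0.4],"twist":[0,0,0]},{"gripper":-0.8,"dp":[0,0,0.3],"twist":[0,0,0]},{"gripper":-0.8,"dp":[0,0,0],"twist":[0,0,0]},{"gripper":-0.8,"dp":[0,0,0],"twist":[0,0,0]}]'
python3 -c "
from h import *
delta([566,190,112],np.pi/2+.022)"
```

```text
clock: 46.18
tcp_pos: [565.0, 191.4, 113.5]
orientation: [-0.0, 1.0, 0.011, -0.0]
wrist_force: [-0.2, -0.3, -0.8]
width: 20.6
grip_force: 78.9
tcp [565.  191.4 113.5] yaw -1.549 tool-frame dp now [0.02 0.04 0.04] twist z units 0.0 j6 1.74 zaxis [-0.  0. -1.]
```

```bash
python3 -m jog '[{"gripper":-0.8,"dp":[0,0.2,0.03],"twist":[0,0,0]},{"gripper":-0.8,"dp":[0,0.4,0],"twist":[0,0,0]},{"gripper":-0.8,"dp":[0,0.4,0],"twist":[0,0,0]},{"gripper":-0.8,"dp":[0,0.4,0],"twist":[0,0,0]},{"gripper":-0.8,"dp":[0,0.4,0],"twist":[0,0,0]},{"gripper":-0.8,"dp":[0,0.4,0],"twist":[0,0,0]},{"gripper":-0.8,"dp":[0,0.4,0],"twist":[0,0,0]},{"gripper":-0.8,"dp":[0,0.4,0],"twist":[0,0,0]},{"gripper":-0.8,"dp":[0,0.4,0],"twist":[0,0,0]},{"gripper":-0.8,"dp":[0,0.4,0],"twist":[0,0,0]},{"gripper":-0.8,"dp":[0,0.3,0],"twist":[0,0,0]},{"gripper":-0.8,"dp":[0,0,0],"twist":[0,0,0]}]'
python3 - <<'E'
from h import *
delta([571,-125,112],np.pi/2+.022)
s=get_image("scene");cv2.imwrite("pics/v6.png",cv2.resize(s[130:270,200:400],None,fx=3,fy=3,interpolation=cv2.INTER_CUBIC))
E
```

```text
clock: 47.68
tcp_pos: [568.8, 26.5, 112.5]
orientation: [0.0, 1.0, 0.01, -0.0]
wrist_force: [0.6, 0.1, -1.1]
width: 20.8
grip_force: 78.9
tcp [568.8  26.5 112.5] yaw -1.55 tool-frame dp now [-0.02  3.79  0.01] twist z units -0.01 j6 1.46 zaxis [-0. -0. -1.]
```

View pics/v6.png

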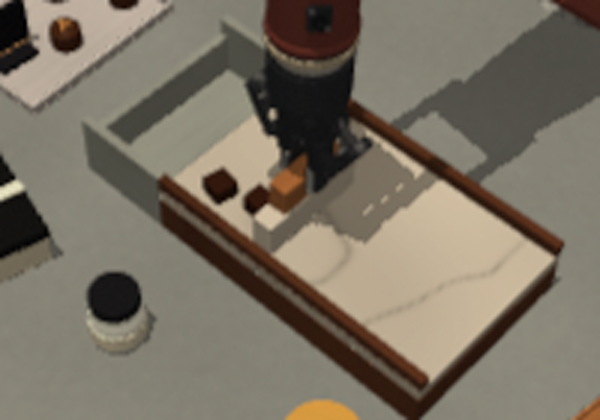

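Offcut 1 at (257,198) rides ahead of the blade and offcut 2 at (220,185) lies within its width. I'll continue over the edge.

```bash
python3 -m jog '[{"gripper":-0.8,"dp":[0,0.2,0],"twist":[0,0,0]},{"gripper":-0.8,"dp":[0,0.3,0],"twist":[0,0,0]},{"gripper":-0.8,"dp":[0,0.3,0],"twist":[0,0,0]},{"gripper":-0.8,"dp":[0,0.3,0],"twist":[0,0,0]},{"gripper":-0.8,"dp":[0,0.3,0],"twist":[0,0,0]},{"gripper":-0.8,"dp":[0,0.3,0],"twist":[0,0,0]},{"gripper":-0.8,"dp":[0,0.3,0],"twist":[0,0,0]},{"gripper":-0.8,"dp":[0,0.3,0],"twist":[0,0,0]},{"gripper":-0.8,"dp":[0,0.3,0],"twist":[0,0,0]},{"gripper":-0.8,"dp":[0,0.3,0],"twist":[0,0,0]},{"gripper":-0.8,"dp":[0,0.3,0],"twist":[0,0,0]},{"gripper":-0.8,"dp":[0,0.3,0],"twist":[0,0,0]}]'
python3 -m jog '[{"gripper":-0.8,"dp":[0,0.25,0],"twist":[0,0,0]},{"gripper":-0.8,"dp":[0,0.1,0],"twist":[0,0,0]},{"gripper":-0.8,"dp":[0,0,0],"twist":[0,0,0]},{"gripper":-0.8,"dp":[0,0,0],"twist":[0,0,0]},{"gripper":-0.8,"dp":[0,-0.4,-0.3],"twist":[0,0,0]},{"gripper":-0.8,"dp":[0,-0.4,-0.5],"twist":[0,0,0]},{"gripper":-0.8,"dp":[0,-0.8,-0.5],"twist":[0,0,0]},{"gripper":-0.8,"dp":[0,-0.8,0],"twist":[0,0,0]},{"gripper":-0.8,"dp":[0,-0.8,0],"twist":[0,0,0]},{"gripper":-0.8,"dp":[0,-0.8,0],"twist":[0,0,0]},{"gripper":-0.8,"dp":[0,0,0],"twist":[0,0,0]}]'
python3 - <<'E'
from h import *
delta([477.2,393.8,160],np.pi/2-.033)
s=get_image("scene");i=get_image("top")
x=cv2.resize(s[130:250,200:400],None,fx=2.4,fy=2.4,interpolation=cv2.INTER_CUBIC); y=cv2.resize(i[188:308,300:400],None,fx=2.4,fy=2.4,interpolation=cv2.INTER_CUBIC)
cv2.imwrite("pics/v7.png",np.hstack([x,y]))
E
```

```text
clock: 49.22
tcp_pos: [571.8, -113.3, 112.5]
orientation: [-0.0, 1.0, 0.011, -0.0]
wrist_force: [0.5, -0.5, -1.3]
width: 20.0
grip_force: 78.9
clock: 50.6
tcp_pos: [568.7, 36.7, 166.4]
orientation: [-0.0, 1.0, 0.013, 0.001]
wrist_force: [0.2, 0.2, -0.8]
width: 20.4
grip_force: 78.9
tcp [568.7  36.7 166.4] yaw -1.544 tool-frame dp now [-2.05 -8.98  0.16] twist z units 0.49 j6 1.47 zaxis [ 0.002  0.001 -1.   ]
```

View pics/v7.png

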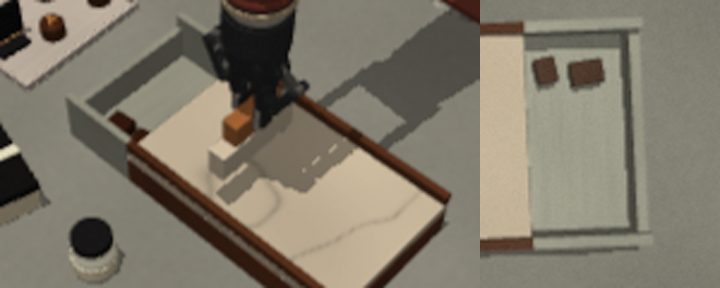

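Both offcuts lie in the bin, at (545,72) and (587,72) in the right crop. I'll return the scraper to its rest.

```bash
python3 -m jog '[{"gripper":-0.8,"dp":[-0.1,-0.5,0],"twist":[0,0,0]},{"gripper":-0.8,"dp":[-0.18,-0.8,0],"twist":[0,0,0]},{"gripper":-0.8,"dp":[-0.18,-0.8,0],"twist":[0,0,0]},{"gripper":-0.8,"dp":[-0.18,-0.8,0],"twist":[0,0,0]},{"gripper":-0.8,"dp":[-0.18,-0.8,0],"twist":[0,0,0]},{"gripper":-0.8,"dp":[-0.18,-0.8,0],"twist":[0,0,0]},{"gripper":-0.8,"dp":[-0.18,-0.8,0],"twist":[0,0,0]},{"gripper":-0.8,"dp":[-0.18,-0.8,0],"twist":[0,0,0]},{"gripper":-0.8,"dp":[-0.18,-0.8,0],"twist":[0,0,0]},{"gripper":-0.8,"dp":[-0.18,-0.8,0],"twist":[0,0,0]},{"gripper":-0.8,"dp":[-0.18,-0.8,0],"twist":[0,0,0.49]},{"gripper":-0.8,"dp":[0,0,0],"twist":[0,0,0]}]'
python3 -c "
from h import *
delta([479,389,56],np.pi/2-.033)"
```

```text
clock: 52.2
tcp_pos: [483.9, 373.7, 164.7]
orientation: [-0.0, 1.0, -0.017, -0.0]
wrist_force: [0.4, -0.9, -1.8]
width: 20.4
grip_force: 78.9
tcp [483.9 373.7 164.7] yaw -1.605 tool-frame dp now [-0.14 -0.38  2.72] twist z units -0.01 j6 2.13 zaxis [-0.     0.001 -1.   ]
```

```bash
python3 -m jog '[{"gripper":-0.8,"dp":[-0.1,-0.34,0.2],"twist":[0,0,0]},{"gripper":-0.8,"dp":[0,0,0.6],"twist":[0,0,0]},{"gripper":-0.8,"dp":[0,0,0.6],"twist":[0,0,0]},{"gripper":-0.8,"dp":[0,0,0.5],"twist":[0,0,0]},{"gripper":-0.8,"dp":[0,0,0.4],"twist":[0,0,0]},{"gripper":-0.8,"dp":[0,0,0.2],"twist":[0,0,0]},{"gripper":-0.8,"dp":[0,0,0.1],"twist":[0,0,0]},{"gripper":-0.8,"dp":[0,0,0],"twist":[0,0,0]},{"gripper":-0.8,"dp":[0,0,0],"twist":[0,0,0]}]'
python3 -c "
from h import *
delta([479,389,55],np.pi/2-.033)"
```

```text
clock: 53.32
tcp_pos: [482.1, 385.8, 61.4]
orientation: [-0.0, 1.0, -0.018, 0.001]
wrist_force: [-0.9, 0.6, -1.4]
width: 20.7
grip_force: 78.9
tcp [482.1 385.8  61.4] yaw -1.607 tool-frame dp now [-0.08 -0.08  0.16] twist z units -0.03 j6 2.15 zaxis [ 0.001  0.001 -1.   ]
```

```bash
python3 -m jog '[{"gripper":-0.8,"dp":[0,0,0.08],"twist":[0,0,0]},{"gripper":-0.8,"dp":[0,0,0.05],"twist":[0,0,0]},{"gripper":-0.8,"dp":[0,0,0.03],"twist":[0,0,0]},{"gripper":-0.8,"dp":[0,0,0],"twist":[0,0,0]},{"gripper":-0.8,"dp":[0,0,0],"twist":[0,0,0]}]'
python3 -m jog '[{"gripper":0,"dp":[0,0,0],"twist":[0,0,0]},{"gripper":0.4,"dp":[0,0,0],"twist":[0,0,0]},{"gripper":0.4,"dp":[0,0,0],"twist":[0,0,0]},{"gripper":0.4,"dp":[0,0,0],"twist":[0,0,0]},{"gripper":0.4,"dp":[0,0,-0.4],"twist":[0,0,0]},{"gripper":0.4,"dp":[0,0,-0.8],"twist":[0,0,0]},{"gripper":0.4,"dp":[0,0,-0.8],"twist":[0,0,0]},{"gripper":0.4,"dp":[0,0,-0.8],"twist":[0,0,0]},{"gripper":0.4,"dp":[0,0.4,-0.4],"twist":[0,0,0]},{"gripper":0.4,"dp":[0,0.8,0],"twist":[0,0,0]},{"gripper":0.4,"dp":[0,0.8,0],"twist":[0,0,0]},{"gripper":0.4,"dp":[0,0.8,0],"twist":[0,0,0]}]'
python3 -m jog '[{"gripper":0.4,"dp":[0,0.8,0],"twist":[0,0,0]},{"gripper":0.4,"dp":[0,0.8,0],"twist":[0,0,0]},{"gripper":0.4,"dp":[0,0.8,0],"twist":[0,0,0]},{"gripper":0.4,"dp":[0,0.4,0],"twist":[0,0,0]},{"gripper":0.4,"dp":[0,0,0],"twist":[0,0,0]},{"gripper":0.4,"dp":[0,0,0],"twist":[0,0,0]},{"gripper":0.4,"dp":[0,0,0],"twist":[0,0,0]},{"gripper":0.4,"dp":[0,0,0],"twist":[0,0,0]}]'
python3 - <<'E'
from h import *
cv2.imwrite("pics/v8.png",cv2.resize(get_image("top")[180:320,80:500],None,fx=1.9,fy=1.9,interpolation=cv2.INTER_CUBIC))
E
```

```text
clock: 53.95
tcp_pos: [481.6, 385.4, 54.3]
orientation: [0.0, 1.0, -0.018, 0.0]
wrist_force: [-1.7, -0.5, 3.6]
width: 20.5
grip_force: 79.3
clock: 55.45
tcp_pos: [477.7, 272.7, 183.6]
orientation: [-0.0, 1.0, -0.018, 0.001]
wrist_force: [0.2, -0.3, 0.2]
width: 59.3
grip_force: 0.0
clock: 56.45
tcp_pos: [473.2, 162.2, 182.0]
orientation: [-0.0, 1.0, -0.018, -0.0]
wrist_force: [-0.4, 0.3, 0.7]
width: 60.1
grip_force: 0.0
```

View pics/v8.png

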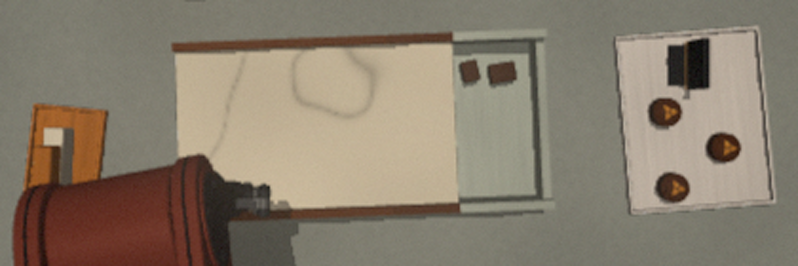

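The picture shows the scraper standing in its rest at (57,155), both offcuts in the bin at (469,72) and (501,72), the sign and three pralines upright on the tray, and the slab clear.

```bash
python3 -c "
from workcell import *
print(ticket.hand_in())"
```

```text
the job is handed in; nothing more can be done
None
```

I handed the job in after about 56 s of robot time: the last picture shows the sign and three pralines upright on the tray, both offcuts in the scrap bin, and the scraper standing in its rest (partly hidden by the arm); the hand-in returned no verdict.

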